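# Seat the blue lens in the bench photometer

## Robot

A 6-joint arm with a two-finger parallel gripper is mounted at the origin on the work surface. World frame = base frame: x ahead of the robot, y to its left, z up, the work surface at z = 0. Lengths are in m, angles in rad, forces in N, time in s.
With the tool pointing down it reaches from about 0.375 to 0.975 m from the base axis. Payload 3.8 kg.
Tool frame: the origin (TCP) lies on the centre line of the jaws, within the pads' length; the fingertips stand 14 mm ahead of it and the grasp point (between the pads) lies 5 mm behind it (bot.finger_overhang is the distance from the TCP to the fingertips, in m); y points along the fingers, x is the direction in which the jaws open and shut, and the axes are right-handed (so a half turn about y gives the same grasp; the last joint's range is limited). The gripper opens to 85 mm and grips with 20 to 120 N. Pads are 22 mm wide; open, the fingers measure 114 mm over their backs; the gripper's body (76 mm by 85 mm) begins 54 mm behind the grasp point. The pads swing forward as they close: fully open they stand 13 mm farther back than shut.
Start: joints at [-1.162, 0.264, 1.604, -0, 1.274, -0.037], TCP at [0.291, -0.609, 0.245] pointing down, gripper open.
Joint ranges: [-2.63, 2.63], [-0.94, 2.18], [0.31, 2.57], [-1.31, 4.45], [0, 2.66], [-2.55, 2.55]. Speed limits (rad/s): [2.57, 2.57, 3.14, 3.14, 3.14, 3.14].

## Interface

Orientations are given as a rotation vector (axis times angle).
In Python, from workcell import readout, read_camera, bot, spotter gives the robot as it stands.
- The arm moves only by the tool jog_arm, never from a script. Its argument "increments" is a list of rows, each a list of 7 numbers: the shift along the tool's x, y, z in m, then the turn, a rotation vector about the tool's x, y, z in rad, then the opening, from 0 (shut) to 1 (fully open). A call has 1 to 10 rows; each row shifts and turns the pose as measured when the row begins, along the tool's axes as they then stand; what a row does not reach is not made up. A row lasts 1/8 s, in which the tool goes at most 62.5 mm and 10.7 degrees, less where a joint would pass 70% of its speed; a pose out of reach is approached as far as the arm can. A call with a gripper value outside its range is refused whole. The fingers move at their own pace and stop on an object; "force" is the grip in N (left out, the last holds). Time passes only in rows, so rows that do not move let the fingers close. It gives the time, the measured TCP pose, the force and the opening at its end, in the units of the state.
- readout.read_state(): the state, without advancing time (a new reading comes with each control period).
- read_camera(name): name is "scene" or "top"; returns a dict with "img" (480x640x3 uint8, blue, green, red), "range_z" (480x640 float32, m along the optical axis (not along the pixel's ray), 0 where there is no reading), "fx", "fy", "cx", "cy" (pixels), "world_from_camera" (4x4, takes a point from camera to world coordinates). Camera axes: x right, y down, z forward; pixel columns grow to the right and rows downward; lengths in m; the calibration is good to about 2 mm. A picture is of the moment at which its call begins.
- bot.finish_job(): hands the job in, once; it reports no verdict.
Trained networks look in a picture, given as the dict that the camera call returned (one of the last four; its "shot" number tells which), for a name from the list of things; names that differ only in an ending like _2 or _b are one class to them, and where a whole thing is asked for, a point or a joint stands for the part that bears it (a point fixed in the world has none). Each returns a list of dicts, best first, with "p" (0 to 1); they miss things now and then, are a little off and sometimes report something else, mostly with a low value. They report only what shows in the picture. A call takes as long as a camera call. They do not tell look-alikes from the thing itself.
- spotter.masks_of(picture, thing): "mask" (480x640 bool, what is visible of it) and "location" ([column, row] in pixels, amid what is visible of it).
- spotter.spot_point(picture, thing): "location" ([column, row] in pixels: a listed point, or the origin of a listed thing).
The state is a dict: "time": time; "q": joint angles; "joint_vel": joint speeds; "joint_torque": joint torques, N m; "tool_pos": TCP position; "tcp_rot": TCP orientation; "wrist_force": force on the tool from outside, world axes, zero at the start; "torque": the same for the moment, N m; "width": opening from 0.0 (shut) to 1.0 (fully open).
Only numpy, scipy, OpenCV 4.12 (cv2) and the standard library are available. Lean on these libraries where they do the work, as an engineer would, in place of code of your own. Each camera call takes 0.05 s, during which the arm holds its last target. There are 200 camera calls.

## Task

The photometer's lens seat is open. Pick up the lens with the blue ring and set it down gently, upright and centred, on the three steel balls of the seat so that it bears on all three, lies level between the stops and cannot rock, then let go. Leave the lens with the orange ring and the jar where they stand.

Things in the scene. Friction and masses are not known exactly. Their poses are not given: they have to be found in the camera images.
- lens_blue_center (a point): Lens to seat: round aluminium cell 50 mm tall, about 320 g, upright on the bench. Flat flange 88 mm in diameter, 10 mm thick, with a blue disc on top; above it a barrel 44 mm in diameter, from 10 to 46 mm above the underside, with a wide blue ring (grasp here from above); shallow glass dome on top. Point on its axis, 25 mm above its underside; z up. Round: yaw is free.
- seat (a point): Seat on a fixed white photometer (260 x 190 mm, at most 85 mm high). On a black disc, three steel balls 30 mm from the centre, tops 14 mm above the disc; between them three aluminium stops, faces 54 mm from the centre, 7 mm higher than the balls: 10 mm play round the flange. Point: seat centre level with the ball tops, 75 mm above the bench, where the lens's underside goes; z up.
- lens_orange_center (a point): The other lens, to be left alone: same shape and size as the blue one, but with an orange ring and disc. Point on its axis 25 mm above its underside, z up.
- jar_center (a point): White reagent jar with a red cap, 60 mm in diameter, 75 mm tall, to be left alone. Point on its axis half-way up, z up.
Not all that is in view belongs to the job. What is shaped like the part that bears lens_blue_center but pink or yellow is not meant.

How it is judged:
By the outcome, as a careful person would: the job done as asked, in the order asked, and still so for the second after the job is handed in, with the robot touching nothing.
It also fails if it takes over 38 s, if anything falls off the work surface, if the arm or the gripper's body presses on something with over 40 N, if the wrist force passes 120 N, or if a joint passes its speed limit or range.

## Working session

There is one attempt and no reset: what is moved stays moved. The work goes in short steps, Python scripts to look and compute and a tool call to move; the robot and the scene stay as the last step left them, time stands still between calls to the robot, and variables do not carry over. Pictures are saved under pics/ and viewed, about 8 in all and at most 12, crops included, and the job is handed in when it is done.

Besides the shell and the picture viewer there is one more tool, called after "Emit:" as name(argument=value, ...), one argument or row to a line, values as JSON. jog_arm: Moves the arm, as the interface text tells. Its arguments: {"type":"object","properties":{"increments":{"type":"array"},"force":{"type":"number"}},"required":["increments"]}

```bash
mkdir -p pics; cat > h.py <<'E'
import numpy as np, cv2
from workcell import readout, read_camera, bot, spotter
def world(p,u,v,z=None):
    z=p["range_z"][int(round(v)),int(round(u))] if z is None else z
    T=np.array(p["world_from_camera"])
    return (T@np.array([(u-p["cx"])/p["fx"]*z,(v-p["cy"])/p["fy"]*z,z,1]))[:3]
def cloud(p):
    v,u=np.mgrid[:480,:640]; z=p["range_z"]; T=np.array(p["world_from_camera"])
    P=np.stack([(u-p["cx"])/p["fx"]*z,(v-p["cy"])/p["fy"]*z,z],-1)
    return P@T[:3,:3].T+T[:3,3]
E
python3 - <<'E'
from h import *
np.set_printoptions(precision=4,suppress=True)
s=readout.read_state(); print(s)
ims=[]
for n in("top","scene"):
    p=read_camera(n); print(n,p["fx"],np.array(p["world_from_camera"])); ims.append(p["img"])
    for t in("lens_blue_center","seat","lens_orange_center","jar_center"):
        for d in spotter.spot_point(p,t)[:4]:
            l=d["location"]; print(t,round(d["p"],2),l,world(p,*l))
cv2.imwrite("pics/a.png",ims[0]);cv2.imwrite("pics/b.png",ims[1])
E
```

```text
{'time': 0.0, 'q': array([-1.1619,  0.2647,  1.6054, -0.    ,  1.2737, -0.0369]), 'joint_vel': array([-0.0001,  0.0008,  0.0001,  0.0003,  0.0006, -0.0005]), 'joint_torque': array([  0.0015, -51.5094, -36.7322,   0.0001,   0.0127,  -0.    ]), 'tool_pos': array([ 0.2907, -0.6084,  0.2439]), 'tcp_rot': array([-1.3864,  0.8763, -0.8732]), 'wrist_force': array([ 0.3011,  0.5385, -0.1628]), 'torque': array([-0.0447,  0.0243, -0.0213]), 'width': 0.9998943472324292}
top 438.55404209487875 [[ 0.0068 -0.9823  0.1872  0.4125]
 [-0.9998 -0.0098 -0.0149  0.0586]
 [ 0.0164 -0.1871 -0.9822  0.9271]
 [ 0.      0.      0.      1.    ]]
lens_blue_center 0.77 [206.3, 229.7] [0.5963 0.2664 0.0488]
lens_blue_center 0.77 [141.4, 234.4] [0.5849 0.3965 0.0502]
lens_blue_center 0.77 [150.3, 178.7] [0.703  0.3877 0.0501]
lens_blue_center 0.57 [210.8, 171.3] [0.7217 0.264  0.0473]
seat 0.95 [331.4, 236.2] [0.5831 0.0119 0.0602]
jar_center 0.7 [182.8, 311.7] [0.4305 0.2958 0.0773]
scene 539.2557687360242 [[ 0.8055  0.3787 -0.4557  1.0473]
 [ 0.5925 -0.5192  0.6159 -0.5856]
 [-0.0033 -0.7661 -0.6427  0.738 ]
 [ 0.      0.      0.      1.    ]]
lens_blue_center 0.98 [436.1, 234.7] [0.7469 0.2483 0.0389]
lens_blue_center 0.97 [446.5, 202.7] [0.712  0.3726 0.0314]
lens_blue_center 0.79 [383.0, 208.2] [0.6159 0.2576 0.0432]
lens_blue_center 0.78 [407.9, 177.8] [0.6042 0.3897 0.0462]
seat 0.68 [302.9, 254.8] [0.5794 0.0196 0.0603]
lens_orange_center 0.93 [125.7, 341.8] [ 0.4627 -0.3081  0.0435]
jar_center 0.88 [325.5, 177.7] [0.4508 0.2766 0.0473]
```

View pics/a.png

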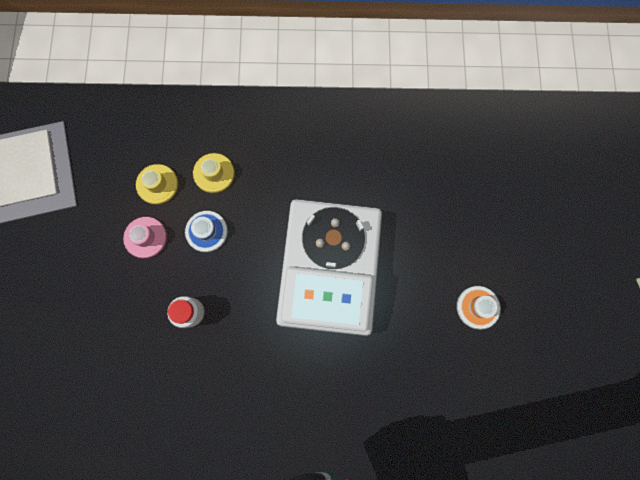

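View pics/b.png

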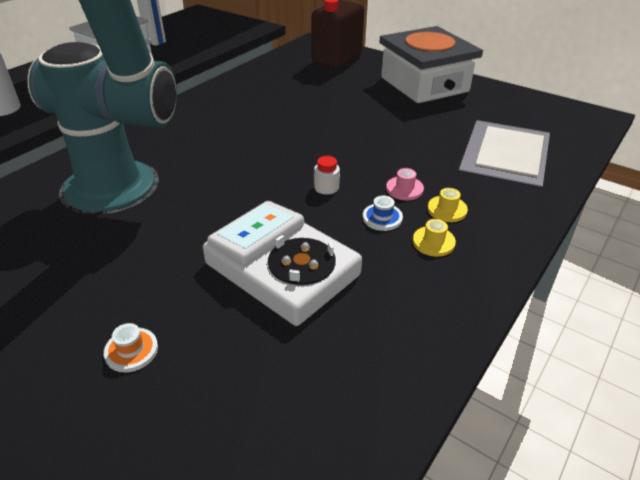

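The pictures show four lens shapes. In the top view blue is at (206,230), pink at (141,234), and yellow at (150,179) and (211,171). The one with the blue ring and disc on a white flange is the one meant. The seat is at about (333,238), orange at (479,307) and the jar at (183,312). Next I'll confirm it in a crop and measure.

```bash
cat > m.py <<'E'
from h import *
from scipy.optimize import least_squares
def ray(p,uv,z):   # pixels -> world points on plane z
    uv=np.asarray(uv,float).reshape(-1,2); T=np.array(p["world_from_camera"])
    d=np.c_[(uv[:,0]-p["cx"])/p["fx"],(uv[:,1]-p["cy"])/p["fy"],np.ones(len(uv))]@T[:3,:3].T
    return T[:3,3]+d*((z-T[2,3])/d[:,2])[:,None]
def circ(P,r=None):
    c0=P[:,:2].mean(0)
    f=lambda c:np.hypot(*(P[:,:2]-c[:2]).T)-(c[2] if r is None else r)
    s=least_squares(f,[*c0,r or .04],loss="soft_l1",f_scale=.001); return s.x
E
python3 - <<'E'
from m import *
np.set_printoptions(precision=4,suppress=True)
from scipy.spatial.transform import Rotation as Ro
s=readout.read_state(); print(Ro.from_rotvec(s["tcp_rot"]).as_matrix())
crops=[]
for n,uvb,uvs in(("top",(206,230),(333,238)),("scene",(383,210),(302,260))):
    p=read_camera(n); W=cloud(p)
    # lens
    for d in spotter.masks_of(p,"lens_blue_center"):
        l=d["location"]
        if np.hypot(l[0]-uvb[0],l[1]-uvb[1])<20:
            m=d["mask"]; P=W[m]; print(n,"mask",m.sum(),"z pct",np.percentile(P[:,2],[2,20,50,80,98]))
            fl=P[(P[:,2]>.003)&(P[:,2]<.014)]; tp=P[P[:,2]>.043]
            cs=max(cv2.findContours(m.astype(np.uint8),0,1)[0],key=len)
            print(" flange hull circ z=.01",circ(ray(p,cv2.convexHull(cs),.01)),circ(ray(p,cv2.convexHull(cs),.008),.044))
            print(" flange z med",np.median(fl[:,2]),"top med",np.median(tp,0),len(tp),"top circ",circ(tp[cv2.convexHull(tp[:,:2].astype(np.float32),returnPoints=False).ravel()]))
            break
    # seat
    c0=np.array([.585,.012]); rr=np.hypot(*(W[...,:2]-c0).transpose(2,0,1)); z=W[...,2]
    for nm,mm in(("balls",(rr<.042)&(z>.067)&(z<.09)),("stops",(rr>.045)&(rr<.075)&(z>.070)&(z<.1)&(W[...,0]>.5))):
        k,lab,st,_=cv2.connectedComponentsWithStats(mm.astype(np.uint8))
        for i in range(1,k):
            if st[i,4]>4:
                Q=W[lab==i]; print(n,nm,st[i,:5],Q.mean(0),"zmax",Q[:,2].max(),np.median(Q[:,2]))
    g=cv2.cvtColor(p["img"],6); mm=((g<70)&(rr<.075)&(abs(z-.061)<.006)).astype(np.uint8)
    cs=max(cv2.findContours(mm,0,1)[0],key=cv2.contourArea); print(n,"disc",circ(ray(p,cv2.convexHull(cs),.061)))
    for u,v in(uvb,uvs): crops.append(cv2.resize(p["img"][v-50:v+50,u-65:u+65],(390,300),interpolation=2))
cv2.imwrite("pics/c.png",np.vstack([np.hstack(crops[:2]),np.hstack(crops[2:])]))
E
```

```text
[[ 0.4312 -0.      0.9023]
 [-0.9023  0.      0.4312]
 [-0.0001 -1.     -0.    ]]
top mask 1356 z pct [0.0054 0.0096 0.0117 0.0461 0.0514]
 flange hull circ z=.01 [0.6022 0.277  0.0443] [0.6027 0.2774 0.044 ]
 flange z med 0.010572537611492794 top med [0.6017 0.2766 0.0478] 369 top circ [0.6026 0.2776 0.0218]
top balls [331 219   8   7  42] [0.6106 0.0068 0.0722] zmax 0.07611033470826434 0.07300623628875491
top balls [316 239   8   7  43] [0.5684 0.0366 0.0726] zmax 0.0766575776546623 0.07268951957964354
top balls [342 242   8   7  42] [ 0.5633 -0.0148  0.0721] zmax 0.07701727961887361 0.07236722546585689
top stops [307 215   7   9  36] [0.6137 0.0552 0.0804] zmax 0.08464534013044234 0.08142504681375179
top stops [356 220   7  10  39] [ 0.6038 -0.0424  0.0798] zmax 0.08435726451830483 0.08071174916042256
top stops [326 262  10   5  38] [0.5242 0.0152 0.0802] zmax 0.08536473140152934 0.08117670933191529
top stops [322 270  15   2  16] [0.5116 0.0176 0.077 ] zmax 0.07962091967486273 0.07696955933382887
top disc [0.5809 0.0082 0.0618]
scene mask 998 z pct [0.0006 0.0082 0.0111 0.0429 0.0493]
 flange hull circ z=.01 [0.6001 0.2823 0.0587] [0.6089 0.2731 0.044 ]
 flange z med 0.00923601122114881 top med [0.6082 0.2735 0.0464] 196 top circ [ 0.628  -0.2463  0.5394]
scene balls [302 243   8   7  36] [0.5741 0.0336 0.0714] zmax 0.07538931423240125 0.07132059861063816
scene balls [282 256   8   7  38] [ 0.5683 -0.0178  0.0709] zmax 0.0747911490500387 0.07079858911019865
scene balls [310 260   8   7  40] [0.6159 0.0036 0.0709] zmax 0.07457921655622968 0.07100915427904303
scene stops [266 230  22  16 168] [0.5195 0.0164 0.0763] zmax 0.08422050169945372 0.07605700942086463
scene stops [328 242   6  10  46] [0.6193 0.0528 0.0776] zmax 0.08267595995127874 0.07914153407311891
scene stops [289 270  11   9  66] [ 0.6091 -0.0446  0.0776] zmax 0.08268536384284053 0.07843836897964662
scene disc [0.5861 0.0053 0.0637]
```

View pics/c.png

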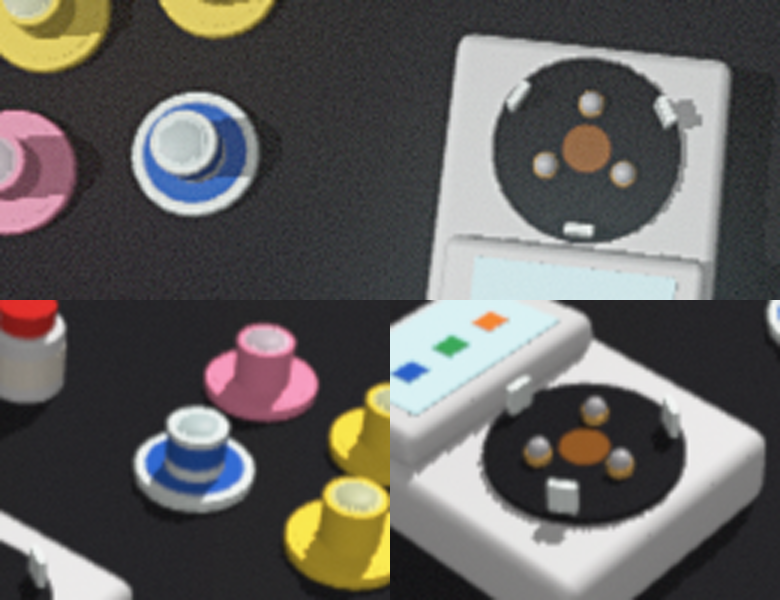

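Crop confirms it: the white cell with the blue ring and disc, at (206,230) in the top view and (383,210) in the scene view. The seat is open. Measured lens centre is about (0.603, 0.276), flange top 10 mm, top about 48 mm. The seat is about (0.583, 0.008) with ball tops at about 75 mm. All of these fit the description, so I'm moving to above the lens.

Emit:
jog_arm(
  increments=[
    [-0.044,0,0.044,0,0,0,1],
    [-0.044,0,0.044,0,0,0,1],
    [-0.044,0,0.044,0,0,0,1],
    [-0.044,0,0.044,0,0,0,1],
    [-0.044,0,0.044,0,0,0,1],
    [-0.044,0,0.044,0,0,0,1],
    [-0.044,0,0.044,0,0,0,1],
    [-0.044,0,0.044,0,0,0,1],
    [-0.044,0,0.044,0,0,0,1],
    [-0.044,0,0.044,0,0,0,1],
  ],
  force=40,
)

```text
time: 1.95
tool_pos: [0.5016, -0.0215, 0.247]
tcp_rot: [-1.383, 0.873, -0.891]
wrist_force: [1.2, 0.4, 0.6]
width: 1.001
```

Emit:
jog_arm(
  increments=[
    [-0.044,0,0.044,0,0,0,1],
    [-0.044,0,0.044,0,0,0,1],
    [-0.044,0,0.044,0,0,0,1],
    [-0.044,0,0.044,0,0,0,1],
    [-0.04,0.02,0.04,0,0,0,1],
    [0,0.04,0,0,0,0,1],
    [0,0,0,0,0,0,1],
  ],
)

```text
time: 2.82
tool_pos: [0.6083, 0.2743, 0.1883]
tcp_rot: [-1.38, 0.862, -0.889]
wrist_force: [-0.7, -1.1, -1.9]
width: 1.0
```

```bash
cat > st.py <<'E'
from h import *
import sys
from scipy.spatial.transform import Rotation as Ro
np.set_printoptions(precision=4,suppress=True)
s=readout.read_state(); R=Ro.from_rotvec(s["tcp_rot"]).as_matrix()
print(s["time"],s["tool_pos"],"R",R.round(3).tolist(),"F",s["wrist_force"],s["width"],s["q"])
t=np.array([float(a) for a in sys.argv[1:4]])
print("tool delta",R.T@(t-s["tool_pos"]),"level turn",R.T@np.cross(R[:,1],[0,0,-1]))
E
python3 st.py 0.6035 0.2765 0.03
```

```text
2.825 [0.6083 0.2743 0.1883] R [[0.429, 0.018, 0.903], [-0.903, -0.003, 0.429], [0.01, -1.0, 0.015]] F [-0.7131 -1.1263 -1.8984] 0.999733049032351 [ 0.3911  0.279   1.6922 -0.0104  1.1551  1.5225]
tool delta [-0.0057  0.1582 -0.0058] level turn [-0.0147  0.      0.0103]
```

Emit:
jog_arm(
  increments=[
    [-0.005,0.03,-0.005,-0.015,0,0.01,1],
    [0,0.05,0,0,0,0,1],
    [0,0.02,0,0,0,0,1],
    [0,0,0,0,0,0,1],
  ],
)

```text
time: 3.32
tool_pos: [0.6052, 0.2762, 0.0912]
tcp_rot: [-1.38, 0.875, -0.881]
wrist_force: [-0.2, -0.1, 0.1]
width: 1.003
```

```bash
python3 st.py 0.6035 0.2765 0.03; python3 - <<'E'
from m import *
a=read_camera("top")["img"][170:290,126:286]; b=read_camera("scene")["img"][120:240,303:463]
cv2.imwrite("pics/d.png",np.hstack([cv2.resize(i,(400,300),interpolation=2) for i in(a,b)]))
E
```

```text
3.325 [0.6052 0.2762 0.0912] R [[0.427, 0.006, 0.904], [-0.904, 0.003, 0.427], [-0.0, -1.0, 0.007]] F [-0.1684 -0.1496  0.0781] 1.003493236221245 [0.3904 0.3697 1.766  0.0006 0.9991 1.5202]
tool delta [-0.001   0.0612 -0.0018] level turn [-0.0068 -0.     -0.0002]
```

View pics/d.png

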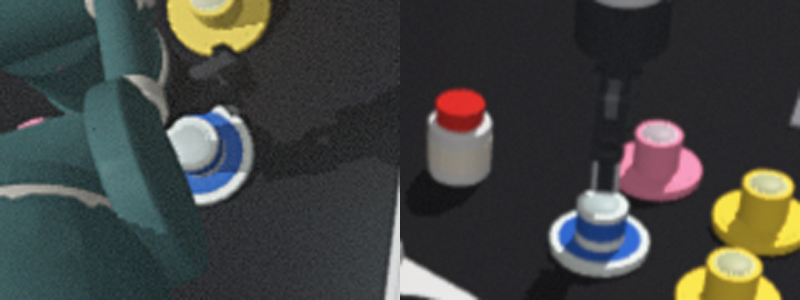

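Emit:
jog_arm(
  increments=[
    [-0.001,0.03,-0.002,-0.007,0,0,1],
    [0,0.022,0,0,0,0,1],
    [0,0.009,0,0,0,0,1],
    [0,0,0,0,0,0,1],
  ],
)

```text
time: 3.92
tool_pos: [0.6109, 0.2792, 0.0389]
tcp_rot: [-1.372, 0.869, -0.885]
wrist_force: [-0.6, -0.2, -0.1]
width: 0.998
```

```bash
python3 st.py 0.6035 0.2765 0.03
```

```text
3.925 [0.6109 0.2792 0.0389] R [[0.426, 0.016, 0.904], [-0.905, 0.007, 0.426], [0.001, -1.0, 0.017]] F [-0.5694 -0.2325 -0.1389] 0.9982282488245418 [0.3915 0.4346 1.7859 0.0003 0.9041 1.5219]
tool delta [-0.0007  0.0087 -0.008 ] level turn [-0.017  -0.      0.0006]
```

Emit:
jog_arm(
  increments=[
    [-0.001,0.008,-0.008,-0.017,0,0,1],
    [0,0,0,0,0,0,1],
  ],
)

```text
time: 4.18
tool_pos: [0.6038, 0.277, 0.0317]
tcp_rot: [-1.386, 0.878, -0.88]
wrist_force: [-0.3, -0.6, -0.0]
width: 0.997
```

```bash
python3 st.py 0.6035 0.2765 0.03
```

```text
4.175 [0.6038 0.277  0.0317] R [[0.426, 0.001, 0.905], [-0.905, -0.0, 0.426], [0.001, -1.0, 0.001]] F [-0.3098 -0.5753 -0.0093] 0.9966107754178898 [ 0.393   0.4401  1.7936 -0.0009  0.9069  1.524 ]
tool delta [ 0.0004  0.0017 -0.0005] level turn [-0.0009  0.      0.0007]
```

Level and on target, so I'm closing.

Emit:
jog_arm(
  increments=[
    [0,0,0,0,0,0,0.7],
    [0,0,0,0,0,0,0.5],
    [0,0,0,0,0,0,0.3],
    [0,0,0,0,0,0,0.3],
    [0,0,0,0,0,0,0.3],
    [0,0,0,0,0,0,0.3],
  ],
  force=50,
)

```text
time: 4.92
tool_pos: [0.6049, 0.2773, 0.0331]
tcp_rot: [-1.384, 0.876, -0.881]
wrist_force: [-0.0, -0.4, -0.4]
width: 0.501
```

```bash
python3 st.py 0.6035 0.2765 0.03
```

```text
4.925 [0.6049 0.2773 0.0331] R [[0.426, 0.004, 0.905], [-0.905, 0.0, 0.426], [0.001, -1.0, 0.003]] F [-0.009  -0.4136 -0.4464] 0.5012612994454468 [ 0.3929  0.4388  1.7925 -0.0012  0.9068  1.524 ]
tool delta [ 0.0002  0.0031 -0.0016] level turn [-0.0034 -0.      0.0011]
```

The opening is about 43 mm against a 44 mm barrel, so the lens is gripped. Lifting.

Emit:
jog_arm(
  increments=[
    [0,-0.01,0,0,0,0,0.3],
    [0,-0.03,0,0,0,0,0.3],
    [0,-0.04,0,0,0,0,0.3],
    [0,-0.04,0,0,0,0,0.3],
    [0,-0.02,0,0,0,0,0.3],
    [0,0,0,0,0,0,0.3],
  ],
)

```text
time: 5.68
tool_pos: [0.6004, 0.276, 0.173]
tcp_rot: [-1.392, 0.883, -0.877]
wrist_force: [-0.3, 0.1, -4.0]
width: 0.495
```

```bash
python3 st.py 0.584 0.009 0.17
```

```text
5.675 [0.6004 0.276  0.173 ] R [[0.426, -0.007, 0.905], [-0.905, -0.003, 0.426], [-0.0, -1.0, -0.007]] F [-0.3222  0.0557 -3.9776] 0.4954253234669887 [ 0.3933  0.293   1.704  -0.0002  1.1521  1.524 ]
tool delta [ 0.2346  0.0039 -0.1286] level turn [ 0.0074  0.     -0.0001]
```

Emit:
jog_arm(
  increments=[
    [0.02,0,-0.011,0.007,0,0,0.3],
    [0.04,0,-0.022,0,0,0,0.3],
    [0.045,0,-0.024,0,0,0,0.3],
    [0.045,0,-0.024,0,0,0,0.3],
    [0.045,0,-0.024,0,0,0,0.3],
    [0.03,0,-0.017,0,0,0,0.3],
    [0.01,0,-0.006,0,0,0,0.3],
    [0,0,0,0,0,0,0.3],
  ],
)

```text
time: 6.68
tool_pos: [0.572, -0.0052, 0.1562]
tcp_rot: [-1.404, 0.898, -0.865]
wrist_force: [-0.2, 0.6, -4.4]
width: 0.499
```

```bash
python3 st.py 0.584 0.009 0.125
```

```text
6.675 [ 0.572  -0.0052  0.1562] R [[0.426, -0.026, 0.904], [-0.905, -0.005, 0.426], [-0.007, -1.0, -0.026]] F [-0.1561  0.5977 -4.3793] 0.49920792323344837 [-0.0492  0.1594  1.9011 -0.0067  1.1072  1.0849]
tool delta [-0.0075  0.0308  0.0177] level turn [ 0.0259  0.     -0.0069]
```

Emit:
jog_arm(
  increments=[
    [-0.007,0.015,0.018,0.026,0,-0.007,0.3],
    [0,0.01,0,0,0,0,0.3],
    [0,0,0,0,0,0,0.3],
  ],
)

```text
time: 7.05
tool_pos: [0.5835, 0.011, 0.1283]
tcp_rot: [-1.387, 0.881, -0.875]
wrist_force: [-0.5, 0.8, -4.3]
width: 0.499
```

```bash
python3 st.py 0.584 0.009 0.125;  python3 - <<'E'
from m import *
np.set_printoptions(precision=4,suppress=True)
ims=[]
for n,(u,v) in(("top",(333,238)),("scene",(302,240))):
    p=read_camera(n); W=cloud(p); ims.append(cv2.resize(p["img"][v-60:v+60,u-80:u+80],(400,300),interpolation=2))
    for d in spotter.masks_of(p,"lens_blue_center"):
        l=d["location"]
        if np.hypot(l[0]-u,l[1]-v)<50:
            m=d["mask"]; P=W[m]; fl=P[(P[:,2]>.095)&(P[:,2]<.115)]
            cs=max(cv2.findContours(m.astype(np.uint8),0,1)[0],key=len)
            print(n,d["p"],l,m.sum(),np.percentile(P[:,2],[2,20,50,80,98]),circ(ray(p,cv2.convexHull(cs),.1),.044),fl.min(0),fl.max(0))
cv2.imwrite("pics/e.png",np.hstack(ims))
E
```

```text
7.05 [0.5835 0.011  0.1283] R [[0.428, -0.003, 0.904], [-0.904, 0.001, 0.428], [-0.002, -1.0, -0.002]] F [-0.4831  0.8269 -4.3078] 0.49895822701110765 [-0.0242  0.1948  1.9156  0.001   1.0344  1.1041]
tool delta [ 0.0021  0.0033 -0.0004] level turn [ 0.0025  0.     -0.0022]
top 0.93 [336.6, 247.5] 618 [0.1015 0.1047 0.1061 0.1081 0.1427] [0.5824 0.0107 0.044 ] [ 0.5379 -0.0311  0.0963] [0.5831 0.0456 0.1141]
scene 0.7 [306.8, 242.9] 1097 [0.0966 0.1042 0.1061 0.1114 0.1443] [0.5863 0.0102 0.044 ] [ 0.5413 -0.0338  0.0955] [0.6302 0.0545 0.1146]
```

View pics/e.png

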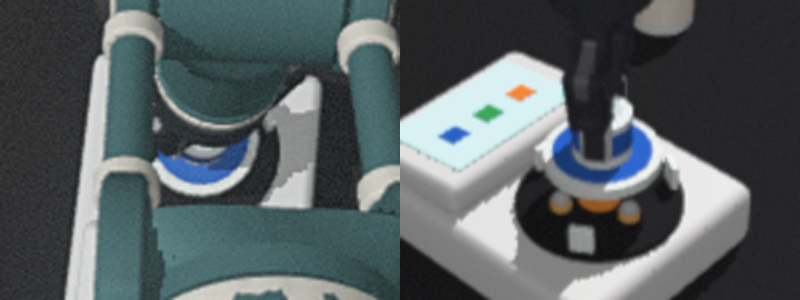

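The lens hangs level. Relative to the seat it is off by about (+1, +3) mm in both views. I'll correct that and lower it.

Emit:
jog_arm(
  increments=[
    [0.002,0.006,-0.002,0.002,0,-0.002,0.3],
    [0,0.006,0,0,0,0,0.3],
    [0,0,0,0,0,0,0.3],
  ],
)

```text
time: 7.62
tool_pos: [0.5847, 0.0073, 0.1186]
tcp_rot: [-1.383, 0.874, -0.882]
wrist_force: [-0.5, -0.9, -4.5]
width: 0.503
```

```bash
python3 st.py 0.5825 0.008 0.108
```

```text
7.625 [0.5847 0.0073 0.1186] R [[0.427, 0.006, 0.904], [-0.904, -0.0, 0.427], [0.003, -1.0, 0.005]] F [-0.5465 -0.9353 -4.5018] 0.5026317999555533 [-0.03    0.2022  1.9268 -0.0002  1.0071  1.1003]
tool delta [-0.0016  0.0106 -0.0017] level turn [-0.0048 -0.      0.0027]
```

Emit:
jog_arm(
  increments=[
    [-0.001,0.004,-0.002,-0.005,0,0.002,0.3],
    [0,0.003,0,0,0,0,0.3],
    [0,0,0,0,0,0,0.3],
  ],
)

```text
time: 8.0
tool_pos: [0.5823, 0.0072, 0.111]
tcp_rot: [-1.387, 0.879, -0.879]
wrist_force: [0.0, 0.1, -3.6]
width: 0.5
```

```bash
python3 st.py 0.5825 0.008 0.108; python3 - <<'E'
from m import *
np.set_printoptions(precision=4,suppress=True)
p=read_camera("scene"); u,v=302,245
cv2.imwrite("pics/f.png",cv2.resize(p["img"][v-45:v+45,u-60:u+60],(640,480),interpolation=2))
E
```

```text
8.0 [0.5823 0.0072 0.111 ] R [[0.426, -0.0, 0.905], [-0.905, -0.001, 0.426], [0.0, -1.0, -0.001]] F [ 0.0341  0.0958 -3.6116] 0.5001743505504223 [-0.03    0.21    1.9332 -0.0008  0.9988  1.1009]
tool delta [-0.0006  0.003   0.0005] level turn [0.0006 0.     0.0005]
```

View pics/f.png

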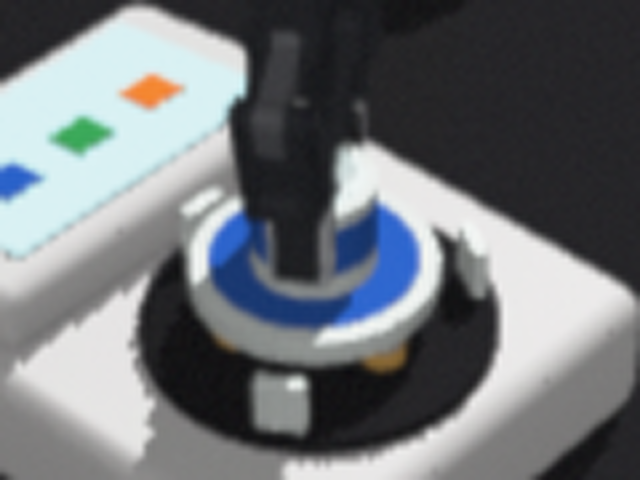

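The picture shows the flange just above the balls, between the stops and level. With the ball-visibility bias removed, the target becomes about (0.582, 0.009). I'll shift 1.5 mm and lower slowly.

Emit:
jog_arm(
  increments=[
    [-0.0015,0.001,0.0005,0,0,0,0.3],
    [0,0.001,0,0,0,0,0.3],
    [0,0,0,0,0,0,0.3],
  ],
)

```text
time: 8.43
tool_pos: [0.5825, 0.009, 0.1093]
tcp_rot: [-1.386, 0.878, -0.88]
wrist_force: [-0.8, 0.6, -4.1]
width: 0.496
```

```bash
python3 st.py 0.582 0.009 0.108
```

```text
8.425 [0.5825 0.009  0.1093] R [[0.426, 0.0, 0.905], [-0.905, -0.001, 0.426], [0.001, -1.0, 0.0]] F [-0.7757  0.5826 -4.1262] 0.49601172060368676 [-0.0269  0.2118  1.9345 -0.0008  0.9948  1.1038]
tool delta [-0.0002  0.0013 -0.0004] level turn [-0.0001 -0.      0.0008]
```

Emit:
jog_arm(
  increments=[
    [0,0.0007,0,0,0,0,0.3],
    [0,0.0005,0,0,0,0,0.3],
    [0,0,0,0,0,0,0.3],
  ],
)

```text
time: 8.8
tool_pos: [0.5826, 0.009, 0.1082]
tcp_rot: [-1.386, 0.878, -0.88]
wrist_force: [0.3, -0.1, -4.1]
width: 0.499
```

Emit:
jog_arm(
  increments=[
    [0,0.0006,0,0,0,0,0.3],
    [0,0.0005,0,0,0,0,0.3],
    [0,0,0,0,0,0,0.3],
  ],
)

```text
time: 9.18
tool_pos: [0.5827, 0.009, 0.108]
tcp_rot: [-1.386, 0.878, -0.88]
wrist_force: [-1.5, 0.0, -2.4]
width: 0.5
```

Emit:
jog_arm(
  increments=[
    [0,0.0008,0,0,0,0,0.3],
    [0,0.0006,0,0,0,0,0.3],
    [0,0,0,0,0,0,0.3],
  ],
)

```text
time: 9.55
tool_pos: [0.5827, 0.009, 0.1079]
tcp_rot: [-1.386, 0.878, -0.88]
wrist_force: [-2.4, 0.2, -0.1]
width: 0.497
```

The weight has transferred to the balls: wrist force went from -4 to about 0 N. Releasing gradually.

Emit:
jog_arm(
  increments=[
    [0,0,0,0,0,0,0.55],
    [0,0,0,0,0,0,0.62],
    [0,0,0,0,0,0,0.8],
    [0,0,0,0,0,0,1],
    [0,0,0,0,0,0,1],
    [0,0,0,0,0,0,1],
  ],
  force=20,
)

```text
time: 10.3
tool_pos: [0.5848, 0.0089, 0.1082]
tcp_rot: [-1.384, 0.874, -0.883]
wrist_force: [0.0, 0.3, -0.1]
width: 1.002
```

```bash
python3 st.py 0.582 0.009 0.108
```

```text
10.3 [0.5848 0.0089 0.1082] R [[0.426, 0.006, 0.905], [-0.905, -0.001, 0.426], [0.003, -1.0, 0.005]] F [ 0.0317  0.3155 -0.0927] 1.0019406012412806 [-0.027   0.2142  1.9339 -0.0009  0.9879  1.1038]
tool delta [-0.0013  0.0002 -0.0025] level turn [-0.0047  0.      0.0032]
```

Emit:
jog_arm(
  increments=[
    [-0.001,-0.01,-0.002,0,0,0,1],
    [0,-0.03,0,0,0,0,1],
    [0,-0.05,0,0,0,0,1],
    [0,-0.05,0,0,0,0,1],
    [0.04,-0.01,-0.03,0,0,0,1],
    [0.05,0,-0.035,0,0,0,1],
    [0.05,0,-0.035,0,0,0,1],
    [0.05,0,-0.035,0,0,0,1],
    [0.04,0,-0.02,0,0,0,1],
    [0.02,0,0,0,0,0,1],
  ],
)

```text
time: 11.55
tool_pos: [0.5479, -0.2899, 0.2728]
tcp_rot: [-1.384, 0.862, -0.887]
wrist_force: [-0.1, 1.0, 0.8]
width: 1.002
```

```bash
python3 st.py 0.582 0.009 0.108;  python3 - <<'E'
from m import *
np.set_printoptions(precision=4,suppress=True)
ims=[]
for n,(u,v) in(("top",(333,238)),("scene",(302,240))):
    p=read_camera(n); W=cloud(p); ims.append(cv2.resize(p["img"][v-60:v+60,u-80:u+80],(400,300),interpolation=2))
    for d in spotter.masks_of(p,"lens_blue_center"):
        l=d["location"]
        if np.hypot(l[0]-u,l[1]-v)<50:
            m=d["mask"]; P=W[m]; fl=P[(P[:,2]>.079)&(P[:,2]<.092)]
            cs=max(cv2.findContours(m.astype(np.uint8),0,1)[0],key=len)
            A=np.c_[fl[:,:2]-fl[:,:2].mean(0),np.ones(len(fl))]; k=np.linalg.lstsq(A,fl[:,2],rcond=None)[0]
            print(n,d["p"],l,m.sum(),"zpct",np.percentile(P[:,2],[2,20,50,80,98]),"c",circ(ray(p,cv2.convexHull(cs),.083),.044),circ(ray(p,cv2.convexHull(cs),.083)),"tilt",k,len(fl))
cv2.imwrite("pics/g.png",np.hstack(ims))
E
```

```text
11.55 [ 0.5479 -0.2899  0.2728] R [[0.431, 0.015, 0.902], [-0.902, -0.005, 0.431], [0.011, -1.0, 0.012]] F [-0.1281  0.9741  0.7921] 1.0016102092433123 [-0.5287  0.1351  1.7063  0.0035  1.2846  0.5956]
tool delta [-0.2569  0.1638  0.1577] level turn [-0.0115  0.      0.011 ]
top 0.76 [332.5, 234.4] 1489 zpct [0.082  0.0844 0.0863 0.1213 0.1258] c [0.5809 0.0109 0.044 ] [0.5806 0.0108 0.043 ] tilt [-0.0024  0.0013  0.0853] 1000
scene 0.9 [303.7, 248.4] 1455 zpct [0.0761 0.0832 0.0856 0.1188 0.1241] c [0.5869 0.0061 0.044 ] [0.579  0.0155 0.0521] tilt [-0.0047  0.0133  0.0843] 793
```

View pics/g.png

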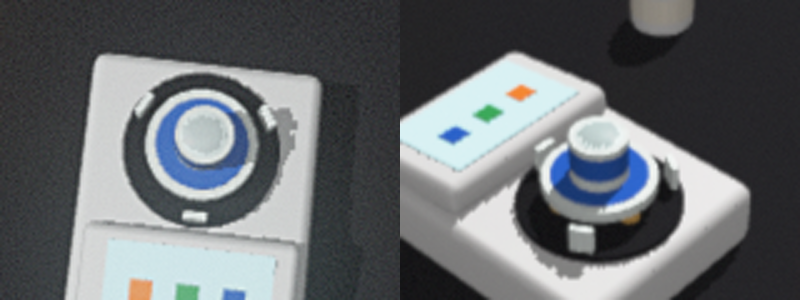

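Emit:
jog_arm(
  increments=[
    [0,0,0,0,0,0,1],
    [0,0,0,0,0,0,1],
  ],
)

```text
time: 12.0
tool_pos: [0.5493, -0.2836, 0.2718]
tcp_rot: [-1.384, 0.859, -0.88]
wrist_force: [0.0, 0.2, -0.9]
width: 1.001
```

```bash
python3 -c "
from h import *
p=read_camera('scene')
for t in('lens_orange_center','jar_center'): d=spotter.spot_point(p,t)[:1]; print(t,d)
print(bot.finish_job())"
```

```text
lens_orange_center [{'location': [126.4, 337.2], 'p': 0.81}]
jar_center [{'location': [327.7, 172.9], 'p': 0.76}]
the job is handed in; nothing more can be done
None
```

The blue-ringed lens is sitting on the three balls of the seat. I lowered it until the balls carried its weight (wrist force about -4 to 0 N), then released it, backed the gripper away and handed in the job at about 12 s.

**Last checks:**
- **Centring:** the top camera put it within about 2 mm of the seat centre, and the picture showed similar gaps to all three stops. The two cameras disagree by up to about 6 mm in absolute position, so I relied on the lens-to-seat offset within each view.
- **Height and level:** the flange top reads about 85 mm in both views, as it should on the balls. The tilt fit was under 0.2° from the top camera. The scene camera gave about 0.8°, which I put down to noise from its slanted view.
- **Other items:** I never reached for the orange lens or the jar. The network's final points for them moved about 5 pixels, which I took as network scatter and did not check further.

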